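# Set the fork stand one hole wider and hold its pin home

## Task

Spread the two cradles of the bench fork stand by one hole. Turn the T-handle of the sliding sleeve's lock plunger anticlockwise (seen from above) to its end stop, pull it straight up until the pin is clear of the rail, slide the sleeve away from the fixed cradle to the very next hole and let the pin drop fully home in it. Finish holding: keep the handle gripped, with the pin fully home, and do not let go; leave the things lying around the stand where they are.

Things in the scene. Friction and masses are not known exactly. Their poses are not given: they have to be found in the camera images.
- rail: Bench fork stand bolted down: aluminium square rail 40 mm wide (its x), 370 mm long (its y, -240 to +130 mm), top 60 mm above the bench; its yaw varies. Origin on the bench below the hole where the pin starts; z up. 10 mm holes in its top at y = -40, 0 (pin at start), 40 (next) and 80 mm. The fixed V-cradle stands on it at y = -215 mm, up to 97 mm above the bench.
- next_hole (a point): Mouth of the hole to go to, on the rail's top face at rail y = +40 mm, 60 mm above the bench.
- slide (a joint): Travel of the dark steel sleeve along the rail's +y, away from the fixed cradle (m): 0 in the first hole, 0.040 in the next; stops at -0.045 and 0.085. Pin play in a hole about 1 mm each way. Pin clear, it slides with about 3 N and stays where left. 52 mm wide, it ends 22 mm beyond the plunger axis; its own cradle, top 105 mm above the bench, is 115 mm from that axis on the fixed cradle's side.
- sleeve_top (a point): Point on the sleeve's flat top, on the plunger's vertical axis, 68 mm above the bench. A steel collar of 34 mm diameter stands around it, up to 98 mm above the bench.
- plunger (a joint): Lift of the lock plunger (m): 0 with the pin fully home (9 mm deep), clear of the rail above 0.009, end stop 0.016. A spring pushes it down, 4.5 N at 0, 8.5 N at the top: over a hole the pin drops in by itself, between holes it rests on the rail. The sleeve carries the plunger, so drawing the raised handle along the rail draws the sleeve along.
- handle (a joint): Turn of the T-handle (rad) about the vertical: 0 at its anticlockwise end stop (seen from above), negative is clockwise, to -1.25. It stays where left (0.06 N m of friction). A cross pin on the stem lies under the collar's edge and blocks lifting unless the handle is within about 0.1 rad of 0, where a slot lets it rise.
- grip (a point): Centre of the T-handle's grip bar: black, 44 mm long (its y), 12 mm thick (its x), 22 mm high, on top of the plunger's stem; 126 mm above the bench with the pin home, rising with the plunger. Its y axis lies along the rail's y when the handle is at 0 and turns with the handle. Nothing beside the bar stands higher than 110 mm.
- jar_mid (a point): Bystander: amber jar, 60 mm diameter, 65 mm high, standing; point at its middle height.
- oil_mid (a point): Bystander: white oil bottle, 40 mm diameter, 110 mm high, standing; point at its middle height.
- spanner_mid (a point): Bystander: spanner 150 mm long lying flat on the bench; its middle.
- hub_mid (a point): Bystander: aluminium wheel hub, 56 mm diameter, 62 mm high, standing on end; point at its middle height.

How it is judged:
On the way, in this order (a step that is already met when the one before it is completed fails the run):
1. the handle is turned to its anticlockwise end stop, the pin still home in the first hole (value of joint handle above -0.1 rad and value of joint each of plunger, slide below 0.004 m and value of joint slide above -0.004 m), for 0.1 s.
2. the pin is pulled up clear of the first hole (value of joint plunger above 0.0085 m and value of joint slide between -0.03 and 0.03 m), for 0.05 s.
At the end, for the whole second after the job is handed in: The sleeve is in the next hole (joint slide 0.040 within 4 mm), the pin fully home (plunger below 2.5 mm), and through the last second the fingers still hold the handle (more than 3 N between fingers and handle, grasp point within 50 mm of the grip bar's centre) (value of joint slide between 0.036 and 0.044 m and value of joint plunger below 0.0025 m and contact force between the fingers and handle above 3 N and distance between the grasp point and grip below 0.05 m); the arm keeps its last pose, push and grip.
It fails at once if a bystander (jar, oil bottle, spanner or hub) is shifted by more than 30 mm (distance of any of jar_mid, oil_mid, spanner_mid, hub_mid from where it was at the start of the episode above 0.03 m).
It also fails if it takes over 38 s, if anything falls off the work surface, if the arm or the gripper's body presses on something with over 40 N, if the wrist force passes 120 N, or if a joint passes its speed limit or range.

## Robot

A 6-joint arm with a two-finger parallel gripper is mounted at the origin on the work surface. World frame = base frame: x ahead of the robot, y to its left, z up, the work surface at z = 0. Lengths are in m, angles in rad, forces in N, time in s.
With the tool pointing down it reaches from about 0.25 to 0.725 m from the base axis. Payload 4 kg.
Tool frame: the origin (TCP) lies on the centre line of the jaws, within the pads' length; the fingertips stand ahead of it and the grasp point (between the pads) lies 11 mm behind it (bot.tip_extent is the z of the fingertips in the tool frame, in m); z points along the fingers, y is the direction in which the jaws open and shut (so a half turn about z gives the same grasp; the last joint's range is limited). The gripper opens to 85 mm and grips with 20 to 120 N. Pads are 22 mm wide; open, the fingers measure 114 mm over their backs; the gripper's body (76 mm by 85 mm) begins 54 mm behind the grasp point. The pads swing forward as they close: fully open they stand 13 mm farther back than shut.
Start: joints at [-1.25, 0.241, 0.005, 1.335, 0, 1.571], TCP at [0.158, -0.474, 0.239] pointing down, gripper open.
Joint ranges: [-2.72, 2.72], [-1.05, 1.87], [-1.09, 1.28], [-1.99, 2.15], [-1.42, 1.44], [-3.14, 3.14]. Speed limits (rad/s): [2.79, 2.79, 3.14, 3.14, 3.14, 3.14].

## Interface

Orientations are given as a unit quaternion [x, y, z, w].
In Python, from workcell import bot gives the robot as it stands.
- The arm moves only by the shell command python3 -m jog 'ROWS'. ROWS is JSON, a list that holds one entry, the list of rows, each a list of 7 numbers: the shift along the world's x, y, z in m, then the turn, a rotation vector about the world's x, y, z in degrees, then the closure in counts, from 0 (fully open) to 255 (shut). In form: [[[tx, ty, tz, ax, ay, az, fingers], ...]]. A call has 1 to 10 rows; each row is the pose to reach, as a shift and turn from the pose commanded when the call began; what a row does not reach only later rows make up. A row lasts 1/12 s, in which the tool goes at most 41.7 mm and 7.16 degrees, less where a joint would pass 70% of its speed; a pose out of reach is approached as far as the arm can. A call with a gripper value outside its range is refused whole. The fingers move at their own pace and stop on an object; the grip force is fixed at half the most. Time passes only in rows, so rows that repeat a pose let the fingers close. It gives the time, the measured TCP pose, the force and the opening at its end, in the units of the state.
- bot.get_obs(): the state, without advancing time (a new reading comes with each control period).
- bot.camera(name): name is "side" or "top" or "wrist"; returns the picture (400x640x3 uint8, blue, green, red); there is no depth.
- bot.camera_model(name): a dict with "K" (3x3 intrinsics, pixels), "T" (4x4, takes a point from camera to world coordinates). Camera axes: x right, y down, z forward; pixel columns grow to the right and rows downward; lengths in m; the calibration is good to about 2 mm. A picture is of the moment at which its call begins: read the wrist's pose just before it. camera_model takes no time and is no camera call; for the wrist camera it gives the pose at the moment of the call.
- bot.job_done(): hands the job in, once; it reports no verdict.
The state is a dict: "clock": time; "joint_pos": joint angles; "joint_vel": joint speeds; "tau": joint torques, N m; "eef_pos": TCP position; "tool_rot": TCP orientation; "ft_force": force on the tool from outside, world axes, zero at the start; "ft_torque": the same for the moment, N m; "grip_width": finger opening in m.
Only numpy, scipy, OpenCV 4.12 (cv2) and the standard library are available. Lean on these libraries where they do the work, as an engineer would, in place of code of your own. Each camera call takes 0.05 s, during which the arm holds its last target. There are 200 camera calls.

## Working session

There is one attempt and no reset: what is moved stays moved. The work goes in short steps, Python scripts to look and compute and a shell command to move; the robot and the scene stay as the last step left them, time stands still between calls to the robot, and variables do not carry over. Pictures are saved under pics/ and viewed, about 8 in all and at most 12, crops included, and the job is handed in when it is done.

```bash
mkdir -p pics; ls; python3 - <<'E'
from workcell import bot
import cv2,numpy as np
o=bot.get_obs();print(o['clock'],o['eef_pos'],o['tool_rot'],o['grip_width'],bot.tip_extent)
for n in('top','side'):
    im=bot.camera(n);cv2.imwrite(f'pics/{n}0.png',im);m=bot.camera_model(n);print(n,np.round(m['K'],1).tolist(),np.round(m['T'],3).tolist())
E
```

```text
pics
0.0 [ 0.15747527 -0.47390608  0.2383928 ] [ 9.87164512e-01  1.59703148e-01 -1.74119109e-04 -1.04926323e-03] 0.08580617103045667 0.008
top [[457.8, 0.0, 324.8], [0.0, 457.8, 198.7], [0.0, 0.0, 1.0]] [[-0.024, -0.997, 0.07, 0.545], [-1.0, 0.025, 0.012, -0.005], [-0.014, -0.07, -0.997, 0.986], [0.0, 0.0, 0.0, 1.0]]
side [[407.6, 0.0, 323.8], [0.0, 407.6, 192.0], [0.0, 0.0, 1.0]] [[-0.974, -0.11, 0.196, 0.408], [-0.225, 0.467, -0.855, 0.765], [0.003, -0.877, -0.48, 0.549], [0.0, 0.0, 0.0, 1.0]]
```

View pics/top0.png

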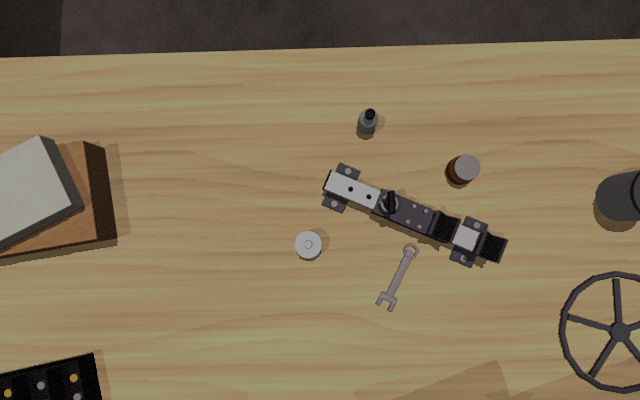

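View pics/side0.png

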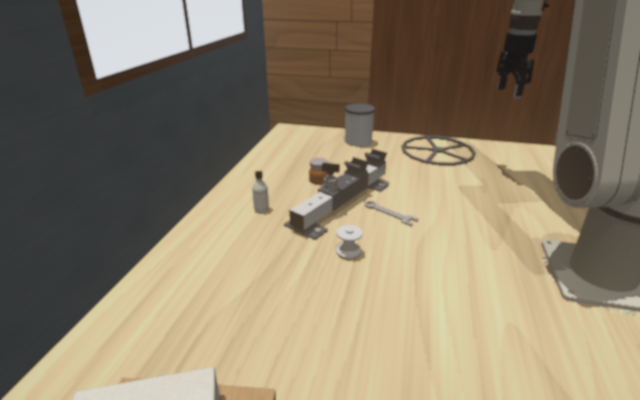

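The top view shows the rail running from about (330,185), the free-hole end, to (505,245), the fixed cradle. The T-handle is near (390,202), the hub at (308,245), the jar at (463,170), the oil bottle at (368,122) and the spanner at (400,278). I'll zoom in on the handle.

```bash
cat > h.py <<'E'
import numpy as np,cv2
from workcell import bot
def px2w(name,u,v,z,m=None):
    m=m or bot.camera_model(name);K,T=np.array(m['K']),np.array(m['T'])
    d=T[:3,:3]@np.linalg.solve(K,[u,v,1]);c=T[:3,3];return c+d*(z-c[2])/d[2]
def w2px(name,p,m=None):
    m=m or bot.camera_model(name);T=np.linalg.inv(m['T']);q=np.array(m['K'])@(T[:3,:3]@p+T[:3,3]);return q[:2]/q[2]
E
python3 - <<'E'
import cv2
im=cv2.imread('pics/top0.png')[150:280,310:520]
im=cv2.convertScaleAbs(cv2.resize(im,None,fx=3.8,fy=3.8,interpolation=cv2.INTER_CUBIC),alpha=1.8,beta=15)
cv2.imwrite('pics/top0c.png',im)
E
```

```text
(no output)
```

View pics/top0c.png

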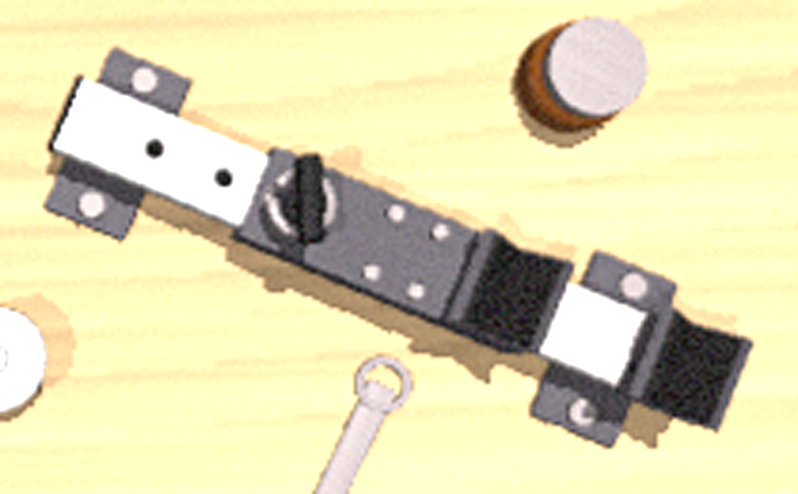

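The crop shows holes at (154,148) for y=80 and (223,178) for y=40. The bar runs nearly vertically from (311,155) to (313,243).

```bash
python3 - <<'E'
from h import *
f=lambda u,v,z:px2w('top',(u+.5)/3.8-.5+310,(v+.5)/3.8-.5+150,z)
h80=f(154,148,.06);h40=f(223,178,.06);print(h80,h40,np.linalg.norm(h80-h40))
d=h80-h40;yaw=np.arctan2(d[1],d[0]);
# rail long edge corners (top face): left end corners & direction over long edges
a=f(85,78,.06);b=f(270,152,.06);c=f(53,150,.06);e=f(240,226,.06)
for p,q in((b,a),(e,c)):
    t=p-q;print('edge yaw',np.degrees(np.arctan2(-t[1],-t[0])))
print('edge width',np.linalg.norm(a-c)); print('yaw holes',np.degrees(yaw))
u=d/np.linalg.norm(d);print('axis from holes',h40-.04*u,h80-.08*u)
g1=f(311,155,.137);g2=f(313,243,.137);print('bar',g1,g2,np.linalg.norm(g1-g2),(g1+g2)/2,np.degrees(np.arctan2(*(g1-g2)[1::-1])))
for n,(x,y),z in(('hub',(308,244),.062),('jar',(465,168),.065),('oil',(370,115),.11)):print(n,px2w('top',x,y,z))
print('spanner top',f(383,383,.005))
E
```

```text
[ 0.62979388 -0.04558591  0.06      ] [ 0.61279303 -0.08189215  0.06      ] 0.04008955226002459
edge yaw 66.56296694913098
edge yaw 66.34792517304352
edge width 0.04235140443204369
yaw holes 64.9080600501537
axis from holes [ 0.59583015 -0.11811729  0.06      ] [ 0.59586812 -0.11803619  0.06      ]
bar [ 0.61737262 -0.11881726  0.137     ] [ 0.57432676 -0.11830353  0.137     ] 0.04304892654746831 [ 0.59584969 -0.11856039  0.137     ] -0.6837548653667601
hub [0.51991947 0.04236982 0.062     ]
jar [ 0.66507383 -0.27810253  0.065     ]
oil [ 0.76759135 -0.08592189  0.11      ]
spanner top [ 0.49952829 -0.1722939   0.005     ]
```

The measurements agree: the hole spacing comes out at 40.1 mm and the bar at 43 mm. The axis is at (0.596,-0.118), the rail yaw about 66°, and the bar lies along about -0.7°, so the handle is at about -1.16 rad. I'll move above it.

```bash
python3 -m jog '[[[0.438,0.356,-0.01,0,0,-19,0],[0.438,0.356,-0.01,0,0,-19,0],[0.438,0.356,-0.01,0,0,-19,0],[0.438,0.356,-0.01,0,0,-19,0],[0.438,0.356,-0.01,0,0,-19,0],[0.438,0.356,-0.01,0,0,-19,0],[0.438,0.356,-0.01,0,0,-19,0],[0.438,0.356,-0.01,0,0,-19,0],[0.438,0.356,-0.01,0,0,-19,0],[0.438,0.356,-0.01,0,0,-19,0]]]'; python3 -c "
from workcell import bot;print(bot.get_obs()['joint_pos'])"
```

```text
clock: 0.93
eef_pos: [0.4726, -0.2177, 0.2318]
tool_rot: [1.0, -0.005, -0.0, -0.0]
ft_force: [0.7, -0.7, -0.8]
grip_width: 0.0855
[-4.31644665e-01  2.84844943e-01  4.43283512e-02  1.33101937e+00
 -1.44927647e-04  2.72060110e+00]
```

```bash
python3 -m jog '[[[0.1145,0.093,-0.02,0,0,0,0],[0.1145,0.093,-0.02,0,0,0,0],[0.1145,0.093,-0.02,0,0,0,0],[0.1145,0.093,-0.02,0,0,0,0],[0.1145,0.093,-0.02,0,0,0,0],[0.1145,0.093,-0.02,0,0,0,0],[0.1145,0.093,-0.02,0,0,0,0]]]'; python3 - <<'E'
from h import *
o=bot.get_obs();print(o['eef_pos'],o['tool_rot'],o['joint_pos'])
m=bot.camera_model('wrist');im=bot.camera('wrist')
p=w2px('wrist',np.array([.5958,-.1183,.137]),m);print(p)
for s in(-.022,.022):print(w2px('wrist',np.array([.5958+s,-.1183-s*0.012,.137]),m))
cv2.imwrite('pics/w1.png',im)
import json;json.dump({k:np.array(v).tolist() for k,v in m.items()},open('w1.json','w'))
E
```

```text
clock: 1.52
eef_pos: [0.5853, -0.1267, 0.2116]
tool_rot: [1.0, -0.005, -0.001, 0.0]
ft_force: [0.1, 0.4, -0.1]
grip_width: 0.0858
[ 0.58532979 -0.12672506  0.21157326] [ 9.99985043e-01 -5.39016883e-03 -9.26342707e-04  5.06830466e-05] [-2.12974001e-01  4.52225325e-01  2.36571770e-01  1.35693479e+00
 -4.81021135e-04  2.93939948e+00]
[311.32524908 200.15338451]
[311.63568933 232.07749242]
[310.99627662 166.32351884]
```

View pics/w1.png

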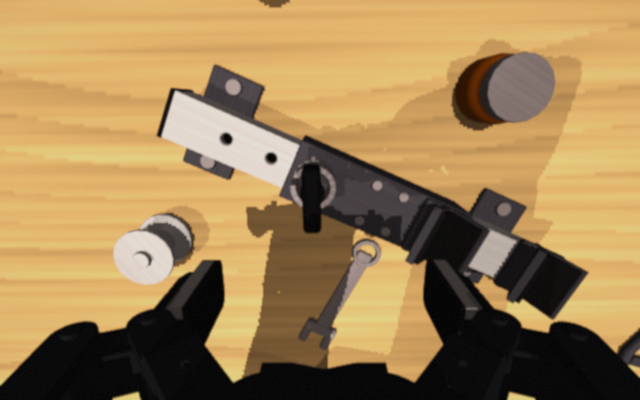

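The wrist view confirms it: the bar spans rows 165–232 at column about 311, where I predicted 166–232 at 311. Hub, jar and spanner are clear of the fingers.

```bash
python3 -m jog '[[[0,0,0,0,0,0,0]]]'; python3 -c "
from workcell import bot;o=bot.get_obs();print(o['joint_vel'])"
```

```text
clock: 1.65
eef_pos: [0.5852, -0.1277, 0.2125]
tool_rot: [1.0, -0.006, -0.0, 0.0]
ft_force: [0.5, -0.5, 0.7]
grip_width: 0.0853
[-0.00490321 -0.0050094   0.00234287 -0.00114477  0.00077051  0.00074899]
```

```bash
python3 -m jog '[[[0.0106,0.0093,0,0,0,0,0],[0.0106,0.0093,-0.03,0,0,0,0],[0.0106,0.0093,-0.06,0,0,0,0],[0.0106,0.0093,-0.08,0,0,0,0],[0.0106,0.0093,-0.094,0,0,0,0],[0.0106,0.0093,-0.094,0,0,0,0],[0.0106,0.0093,-0.094,0,0,0,0],[0.0106,0.0093,-0.094,0,0,0,0]]]'
```

```text
clock: 2.32
eef_pos: [0.5972, -0.1181, 0.1198]
tool_rot: [1.0, -0.006, 0.001, 0.0]
ft_force: [0.5, -0.2, 0.5]
grip_width: 0.0856
```

```bash
python3 -m jog '[[[-0.0013,-0.0003,-0.001,0,0,0,120],[-0.0013,-0.0003,-0.001,0,0,0,200],[-0.0013,-0.0003,-0.001,0,0,0,255],[-0.0013,-0.0003,-0.001,0,0,0,255],[-0.0013,-0.0003,-0.001,0,0,0,255],[-0.0013,-0.0003,-0.001,0,0,0,255],[-0.0013,-0.0003,-0.001,0,0,0,255],[-0.0013,-0.0003,-0.001,0,0,0,255],[-0.0013,-0.0003,-0.001,0,0,0,255],[-0.0013,-0.0003,-0.001,0,0,0,255]]]'
```

```text
clock: 3.15
eef_pos: [0.5959, -0.1178, 0.1177]
tool_rot: [1.0, -0.005, 0.001, 0.0]
ft_force: [-0.1, -0.7, 3.6]
grip_width: 0.014
```

```bash
python3 -m jog '[[[0,0,0,0,0,0,255],[0,0,0,0,0,0,255],[0,0,0,0,0,5,255],[0,0,0,0,0,10,255],[0,0,0,0,0,15,255],[0,0,0,0,0,20,255],[0,0,0,0,0,25,255],[0,0,0,0,0,30,255],[0,0,0,0,0,30,255],[0,0,0,0,0,30,255]]]'; python3 -c "
from workcell import bot;o=bot.get_obs();print(o['ft_torque'],o['joint_pos'])"
```

```text
clock: 3.98
eef_pos: [0.5959, -0.1177, 0.1177]
tool_rot: [0.967, 0.254, 0.001, 0.0]
ft_force: [1.1, -1.5, 5.4]
grip_width: 0.0139
[-0.31719806  0.02793599  0.04525495] [-1.94950158e-01  5.23530112e-01  1.00759127e-01  1.14672537e+00
 -4.78241976e-05  2.43363519e+00]
```

```bash
python3 -m jog '[[[0,0,0,0,0,6,255],[0,0,0,0,0,12,255],[0,0,0,0,0,18,255],[0,0,0,0,0,24,255],[0,0,0,0,0,30,255],[0,0,0,0,0,34,255],[0,0,0,0,0,37,255],[0,0,0,0,0,37,255],[0,0,0,0,0,37,255]]]'; python3 - <<'E'
from h import *
o=bot.get_obs();print(o['ft_torque'],np.degrees(2*np.arctan2(o['tool_rot'][1],o['tool_rot'][0])))
m=bot.camera_model('wrist');im=bot.camera('wrist');cv2.imwrite('pics/w2.png',im)
E
```

```text
clock: 4.73
eef_pos: [0.5957, -0.1176, 0.1177]
tool_rot: [0.837, 0.547, 0.0, 0.0]
ft_force: [0.5, -1.4, 5.6]
grip_width: 0.0142
[-0.1874366   0.04262773 -0.15655417] 66.35751165098107
```

View pics/w2.png

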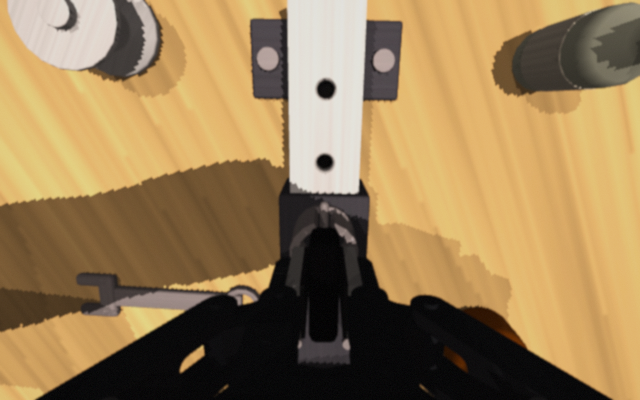

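The rail is vertical in the image and the bar is aligned with it. The hole at (325,161) is next, and the wrist moment of -0.16 N m shows the end stop is reached. I'll pull up now.

```bash
python3 -m jog '[[[0,0,0,0,0,0,255],[0,0,0.004,0,0,0,255],[0,0,0.008,0,0,0,255],[0,0,0.011,0,0,0,255],[0,0,0.0135,0,0,0,255],[0,0,0.0135,0,0,0,255],[0,0,0.0135,0,0,0,255],[0,0,0.0135,0,0,0,255]]]'; python3 - <<'E'
from h import *
o=bot.get_obs();print(o['ft_torque'],np.degrees(2*np.arctan2(o['tool_rot'][1],o['tool_rot'][0])))
E
```

```text
clock: 5.45
eef_pos: [0.5953, -0.1175, 0.1299]
tool_rot: [0.837, 0.547, -0.0, -0.0]
ft_force: [5.7, -2.4, -8.7]
grip_width: 0.0141
[-0.47527067 -1.03451383 -0.16068933] 66.37659703873622
```

```bash
python3 -m jog '[[[0.0004,0.0009,0,0,0,0,255],[0.0012,0.0027,0,0,0,0,255],[0.002,0.0046,0,0,0,0,255],[0.0028,0.0064,0,0,0,0,255],[0.004,0.0092,0,0,0,0,255],[0.004,0.0092,0,0,0,0,255],[0.004,0.0092,0,0,0,0,255]]]'; python3 - <<'E'
from h import *
o=bot.get_obs();print(o['ft_torque'],np.degrees(2*np.arctan2(o['tool_rot'][1],o['tool_rot'][0])))
im=bot.camera('wrist');cv2.imwrite('pics/w3.png',im[100:330,180:480])
E
```

```text
clock: 6.03
eef_pos: [0.5992, -0.1089, 0.1299]
tool_rot: [0.837, 0.547, -0.001, 0.0]
ft_force: [4.6, -3.9, -8.5]
grip_width: 0.0136
[-0.74611327 -0.9756353  -0.20194938] 66.35505189657272
```

View pics/w3.png

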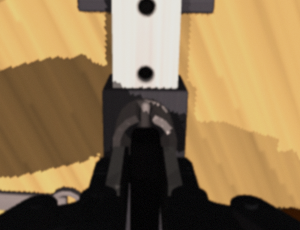

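The sleeve slides with the handle: the gap between hole and sleeve edge went from 31 to 13 px, about 10 mm. I'll go on to 40 mm.

```bash
python3 -m jog '[[[0.002,0.0042,0,0,0,0,255],[0.0043,0.0092,0,0,0,0,255],[0.0065,0.0138,0,0,0,0,255],[0.0087,0.0185,0,0,0,0,255],[0.0108,0.0231,0,0,0,0,255],[0.013,0.0277,0,0,0,0,255],[0.013,0.0277,0,0,0,0,255],[0.013,0.0277,0,0,0,0,255]]]'; python3 - <<'E'
from h import *
o=bot.get_obs();u=np.array([.401,.916]);print(o['ft_torque'],(o['eef_pos'][:2]-[.5957,-.1176])@u)
E
```

```text
clock: 6.75
eef_pos: [0.6121, -0.0807, 0.1298]
tool_rot: [0.837, 0.547, -0.001, -0.0]
ft_force: [4.5, -1.6, -8.1]
grip_width: 0.0139
[-0.41418532 -1.02217489 -0.16556829] 0.04041603865773961
```

```bash
python3 -m jog '[[[-0.0001,-0.0003,-0.003,0,0,0,255],[-0.0001,-0.0003,-0.006,0,0,0,255],[-0.0001,-0.0003,-0.009,0,0,0,255],[-0.0001,-0.0003,-0.012,0,0,0,255],[-0.0001,-0.0003,-0.0135,0,0,0,255],[-0.0001,-0.0003,-0.0135,0,0,0,255],[-0.0001,-0.0003,-0.0135,0,0,0,255],[-0.0001,-0.0003,-0.0135,0,0,0,255]]]'; python3 - <<'E'
from h import *
o=bot.get_obs();u=np.array([.401,.916]);print(o['ft_torque'],(o['eef_pos'][:2]-[.5957,-.1176])@u)
E
```

```text
clock: 7.42
eef_pos: [0.6123, -0.0809, 0.1179]
tool_rot: [0.837, 0.547, 0.0, 0.0]
ft_force: [1.7, -1.2, 0.4]
grip_width: 0.0142
[-0.12294533 -0.3112974  -0.18450757] 0.04028374653249196
```

Height is back to the home value (0.1179 against 0.1177) with no resistance. To check that the pin is captive, I'll press down slightly and tug along the rail.

```bash
python3 -m jog '[[[0,0,-0.0012,0,0,0,255],[0,0,-0.0012,0,0,0,255],[0.001,0.0023,-0.0012,0,0,0,255],[0.0012,0.0027,-0.0012,0,0,0,255],[0.0012,0.0027,-0.0012,0,0,0,255],[0.0012,0.0027,-0.0012,0,0,0,255]]]'; python3 - <<'E'
from h import *
o=bot.get_obs();u=np.array([.401,.916]);print(o['ft_force'][:2]@u,(o['eef_pos'][:2]-[.5957,-.1176])@u)
a=bot.camera('side')[130:260,250:430];b=bot.camera('wrist')[40:330,180:480]
cv2.imwrite('pics/end.png',np.hstack([cv2.convertScaleAbs(cv2.resize(a,(402,290),interpolation=cv2.INTER_CUBIC),alpha=1.5),b]))
E
```

```text
clock: 7.92
eef_pos: [0.6127, -0.0805, 0.1177]
tool_rot: [0.837, 0.547, -0.001, 0.002]
ft_force: [-3.5, -4.9, 6.6]
grip_width: 0.0141
-5.875618750639574 0.040837102301357855
```

View pics/end.png

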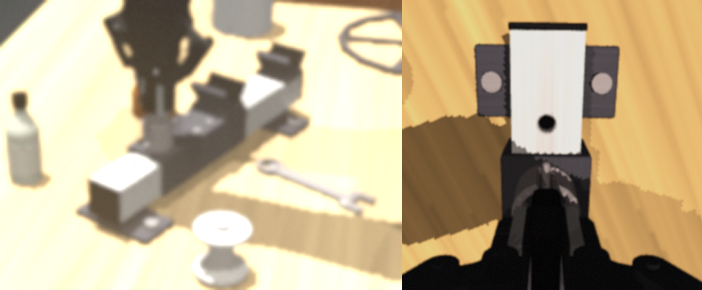

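The pin is captive: a 3 mm tug moved it only 0.55 mm against 5.9 N, and the downward push is now solid at 6.6 N. The image shows only the y=80 hole free, about 30 px ahead of the sleeve, the same spacing as at the start. I'll ease the tug off and hand in.

```bash
python3 -m jog '[[[-0.0012,-0.0027,0,0,0,0,255],[-0.0012,-0.0027,0,0,0,0,255],[-0.0012,-0.0027,0,0,0,0,255],[-0.0012,-0.0027,0,0,0,0,255]]]'; python3 -c "
from workcell import bot
print(bot.job_done());o=bot.get_obs();print(o['clock'],o['eef_pos'],o['ft_force'],o['grip_width'])"
```

```text
clock: 8.35
eef_pos: [0.6124, -0.0811, 0.1177]
tool_rot: [0.837, 0.547, 0.001, 0.001]
ft_force: [-0.5, -1.2, 6.1]
grip_width: 0.014
the job is handed in; nothing more can be done
None
the job is handed in; nothing more can be done
```

The sleeve is in the next hole, the pin is home and the gripper still holds the handle. I handed the job in at about 8.4 s; no verdict is reported.

I gripped the T-handle and turned it about 67° anticlockwise to its stop. I then lifted it about 12 mm, drew the sleeve along the rail and lowered the pin.

Last checks:
- **Slide:** about 40.3 mm by the measured tool position after lowering. The image showed only the last hole free ahead of the sleeve.
- **Pin depth:** the tool was back at its starting height (0.1177 m), with a firm 6 N push-back from below.
- **Pin held in the hole:** a 3 mm tug along the rail moved it only about 0.6 mm, against about 6 N.
- **Grip:** finger opening was 14 mm. This is 2 mm more than the bar's stated 12 mm, but it stayed steady and did not slip.
- **Bystanders:** none of the moves went near the oil bottle, hub, jar or spanner. In the last side picture the bottle, hub and spanner looked undisturbed; the jar was mostly hidden behind the gripper, so I did not check it there.

No check failed. The handle, plunger and slide values come from the tool pose and the images, because those joints cannot be read directly.

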